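# Draw a module out of a deep test bay with a pull hook

## Task

The blue module sits deep inside the narrow grey test bay. Take the orange pull hook, catch the module's wire loop with it and draw the module completely out of the bay without touching the module with the gripper while any of it is still inside. Then lay the pull hook back on its black pad, upright on its base as you found it, and set the module down (do not drop it) upright and flat on the floor of the blue tray, leaving the other things on the table where they are.

Things in the scene. Friction and masses are not known exactly. Their poses are not given: they have to be found in the camera images.
- bay: Grey test bay fixed to the table, 206 mm long (x), 62 mm wide (y; 90 mm with 3 mm high foot flanges), 107 mm high at most. Inside 200 mm deep, 52 mm wide, 85 mm high, no floor plate: the module stands on the table. Open only at the mouth, local x = -103 mm; the inside ends at x = +97 mm. Clear roof with a 14 mm sight slot. Origin: centre of its underside, z up.
- bay_mouth (a point): Middle of the bay's mouth, at table height. The way out of the bay is along the bay's -x.
- module: Blue module, loose, about 0.14 kg: block 60 mm long (x), 34 wide (y), 44 high, with a level loop of 5 mm wire on its front (-x). Origin: centre of the block's underside, z up. The whole, with the loop, reaches from x = -58.5 to +30 mm. It starts in the bay with the loop towards the mouth, turned less than 4 degrees from the bay's axes.
- loop (a point): Middle of the opening of the module's wire loop: 42 mm in front (-x) of the module's origin, 26 mm above its underside. The opening is 23 mm (x) by 24 mm (y); the front bar's centre line is at module x = -56 mm, the side bars' at y = +-14.5 mm.
- picker: Pull hook, loose, about 0.12 kg: orange handle 90 mm long (x), 22 wide (y), 36 high; a straight steel rod, 6 mm thick, runs from it along +x, centre line 27 mm above the handle's underside, to a down-turned tip. Origin: centre of the handle's underside, z up. It stands on the pad on the handle's flat underside, rod along the pad's +x; it balances within 20 mm of the handle's middle.
- hook (a point): Lower end of the pull hook's down-turned tip: 177 mm along +x from the pull hook's origin, 5 mm above its underside.
- pad: Black rubber parking pad fixed to the table, 250 mm (x) by 80 mm (y), 3 mm thick. Origin at the centre of its underside; z up.
- tray: Blue open tray, loose, 0.2 kg, 90 mm (x) by 130 mm (y) outside, 26 mm high; walls and floor 2 mm thick. Origin at the centre of its underside; z up.
- screw_tin: Round white tin, 64 mm across, 25 mm high; bystander, origin under its centre.
- stopwatch: Grey stopwatch, 50x62x19 mm, lying; bystander, origin under its centre.
- parts_case: Clear parts case, 82x120x34 mm; bystander, origin under its centre.
- cutter: Yellow cutter, 19x148x14 mm, long along y, lying; bystander, origin under its centre.
- driver: Red-handled screwdriver, 18x167x18 mm, long along y, lying; bystander, origin under its centre.
- gauge_block: Pale ground-steel block, 25x40x35 mm; bystander, origin under its centre.

How it is judged:
By the outcome, as a careful person would: the job done as asked, in the order asked, and still so for the second after the job is handed in, with the robot touching nothing.
It also fails if it takes over 72 s, if anything falls off the work surface, if the arm or the gripper's body presses on something with over 40 N, if the wrist force passes 120 N, or if a joint passes its speed limit or range.

## Robot

A 6-joint arm with a two-finger parallel gripper is mounted at the origin on a cart in front of the work surface, level with it; the furniture and walls round the work are solid. World frame = base frame: x ahead of the robot, y to its left, z up, the work surface at z = 0. Lengths are in m, angles in rad, forces in N, time in s.
With the tool pointing down it reaches from about 0.35 to 0.975 m from the base axis. Payload 4.9 kg.
Tool frame: the origin (TCP) lies between the finger pads; the fingertips stand 17 mm ahead of it and the grasp point (between the pads) lies 2 mm behind it; z points along the fingers, y is the direction in which the jaws open and shut (so a half turn about z gives the same grasp; the last joint's range is limited). The gripper opens to 85 mm and grips with 20 to 120 N. Pads are 22 mm wide; open, the fingers measure 114 mm over their backs; the gripper's body (76 mm by 85 mm) begins 54 mm behind the grasp point. The pads swing forward as they close: fully open they stand 13 mm farther back than shut.
Start: joints at [-1.422, 0.053, 1.613, -0, 1.476, -0.119], TCP at [0.165, -0.603, 0.248] pointing down, gripper open.
Joint ranges: [-3.01, 3.01], [-1.01, 2.22], [0.06, 2.58], [-1.02, 4.17], [0.09, 2.62], [-3.14, 3.14]. Speed limits (rad/s): [2.57, 2.57, 3.14, 3.14, 3.14, 3.14].

## Interface

Orientations are given as a unit quaternion [w, x, y, z].
In Python, from plant import state, grab_frame, camera_model, job_done, find_in, silhouettes, landmark_of gives the robot as it stands.
- The arm moves only by the shell command python3 -m crank 'ROWS'. ROWS is JSON, a list of rows, each an object with "angular": the turn, a rotation vector about the tool's x, y, z each as a share of 5 degrees, from -1 to 1, a list of three; "delta_pos": the shift along the tool's x, y, z each as a share of 3 cm, from -1 to 1, a list of three; "gripper": the opening, from 0 (shut) to 1 (fully open). In form: [{"angular": [ax, ay, az], "delta_pos": [tx, ty, tz], "gripper": gripper}, ...]. A call has 1 to 12 rows; each row shifts and turns the commanded pose from where the row before left it, along the tool's axes as they then stand; what a row does not reach is not made up. A row lasts 1/8 s, in which the tool goes at most 62.5 mm and 10.7 degrees, less where a joint would pass 70% of its speed; a pose out of reach is approached as far as the arm can. A call with a number of a shift or a turn outside -1 to 1 is refused whole. A call with a gripper value outside its range is refused whole. The fingers move at their own pace and stop on an object; the grip force is fixed at half the most. Time passes only in rows, so rows that do not move let the fingers close. It gives the time, the measured TCP pose, the force and the opening at its end, in the units of the state.
- state(): the state, without advancing time (a new reading comes with each control period).
- grab_frame(name): name is "side" or "top" or "wrist"; returns the picture (480x640x3 uint8, red, green, blue); there is no depth.
- camera_model(name): a dict with "camera_matrix" (3x3 intrinsics, pixels), "rvec" (rotation vector, rad) and "tvec" (3), from world to camera coordinates, as OpenCV has them; the wrist camera has in their place "mount" (4x4, takes a point from camera to tool coordinates, whose origin is the TCP and whose axes are the flange's). Camera axes: x right, y down, z forward; pixel columns grow to the right and rows downward; lengths in m; the calibration is good to about 2 mm. The wrist camera is an equidistant fisheye: a pixel r from the principal point sees the ray r / f radians off the axis. A picture is of the moment at which its call begins: read the wrist's pose just before it. camera_model takes no time and is no camera call.
- job_done(): hands the job in, once; it reports no verdict.
Trained networks look in the newest picture that a camera, given by its name, has taken for a name from the list of things; names that differ only in an ending like _2 or _b are one class to them, and where a whole thing is asked for, a point or a joint stands for the part that bears it (a point fixed in the world has none). Each returns a list of dicts, best first, with "conf" (0 to 1); they miss things now and then, are a little off and sometimes report something else, mostly with a low value. They report only what shows in the picture. A call takes as long as a camera call.
- find_in(camera, target): "bbox" ([left, top, right, bottom] in pixels, round what is visible of it).
- silhouettes(camera, target): "mask" (480x640 bool, what is visible of it) and "bbox" ([left, top, right, bottom] in pixels, round what is visible of it).
- landmark_of(camera, target): "pixel" ([column, row] in pixels: a listed point, or the origin of a listed thing).
The state is a dict: "time": time; "joint_pos": joint angles; "joint_vel": joint speeds; "joint_efforts": joint torques, N m; "tool_pos": TCP position; "tool_rot": TCP orientation; "contact_force": force on the tool from outside, world axes, zero at the start; "ft_torque": the same for the moment, N m; "gripper_width": opening from 0.0 (shut) to 1.0 (fully open).
Only numpy, scipy, OpenCV 4.12 (cv2) and the standard library are available. Lean on these libraries where they do the work, as an engineer would, in place of code of your own. Each camera call takes 0.05 s, during which the arm holds its last target.

## Working session

There is one attempt and no reset: what is moved stays moved. The work goes in short steps, Python scripts to look and compute and a shell command to move; the robot and the scene stay as the last step left them, time stands still between calls to the robot, and variables do not carry over. Pictures are saved under pics/ and viewed, and the job is handed in when it is done.

```bash
mkdir -p pics; ls
python3 - <<'E'
from plant import *
import cv2
print(state())
for n in ["side","top","wrist"]:
    f=grab_frame(n); cv2.imwrite(f"pics/{n}0.png",f[:,:,::-1]); print(n,camera_model(n))
E
```

```text
pics
{'time': 0.0, 'joint_pos': array([-1.42202253e+00,  5.33569484e-02,  1.61429688e+00,  6.20052098e-06,
        1.47600331e+00, -1.19015412e-01]), 'joint_vel': array([-0.00044683,  0.00091644,  0.00015964, -0.00035762, -0.00036051,
       -0.00056273]), 'joint_efforts': array([-1.23178768e-03, -3.93682408e+01, -3.70177674e+01, -1.82450035e-04,
        6.93979149e-03,  2.84796340e-05]), 'tool_pos': array([ 0.16527964, -0.60213809,  0.24706121]), 'tool_rot': array([-1.03217615e-03,  9.91049013e-01,  1.33494527e-01, -1.22727026e-05]), 'contact_force': array([ 0.65290837, -0.03145128, -0.23895611]), 'ft_torque': array([ 0.03812962, -0.01247121,  0.05190366]), 'gripper_width': 1.0012367769679085}
side {'camera_matrix': array([[446.85127978,   0.        , 325.06297007],
       [  0.        , 446.85127978, 239.64890013],
       [  0.        ,   0.        ,   1.        ]]), 'rvec': array([-0.01038   , -2.66232033,  1.63984958]), 'tvec': array([0.54443411, 0.02471103, 0.94432071])}
top {'camera_matrix': array([[608.37400389,   0.        , 318.39125691],
       [  0.        , 608.37400389, 242.54406796],
       [  0.        ,   0.        ,   1.        ]]), 'rvec': array([ 2.12184957, -2.11170369,  0.16542142]), 'tvec': array([0.04031936, 0.562466  , 1.29979046])}
wrist {'camera_matrix': array([[371.64829954,   0.        , 321.00407194],
       [  0.        , 371.64829954, 238.4994532 ],
       [  0.        ,   0.        ,   1.        ]]), 'mount': array([[-6.52071656e-05, -9.46644757e-01, -3.22278916e-01,
         8.30001315e-02],
       [ 9.99999992e-01, -2.60939529e-05, -1.25684490e-04,
        -4.44754919e-04],
       [ 1.10569033e-04, -3.22278922e-01,  9.46644751e-01,
        -1.25208060e-01],
       [ 0.00000000e+00,  0.00000000e+00,  0.00000000e+00,
         1.00000000e+00]])}
```

View pics/top0.png

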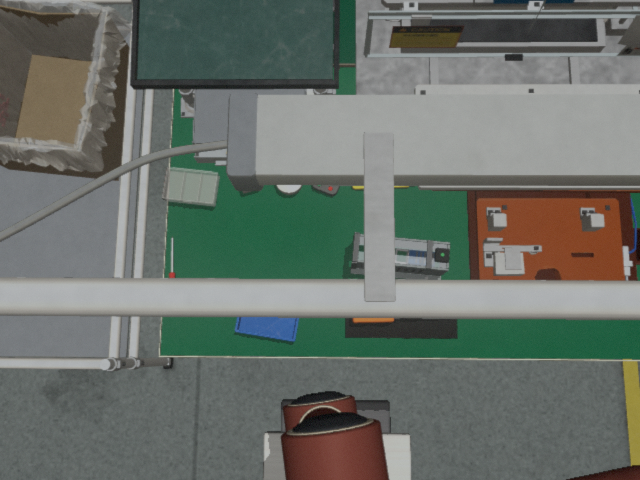

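View pics/side0.png

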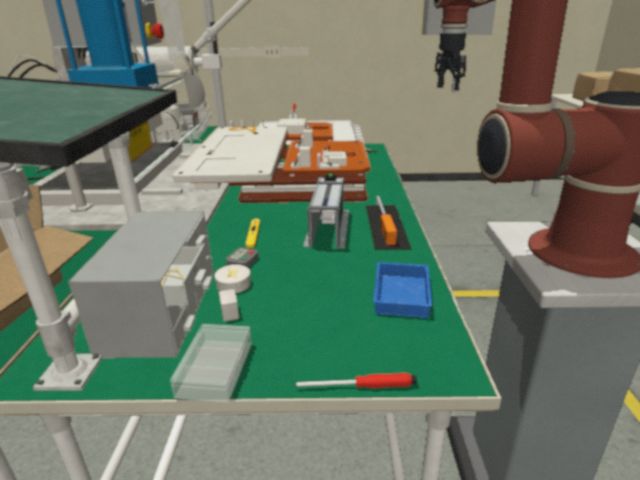

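View pics/wrist0.png

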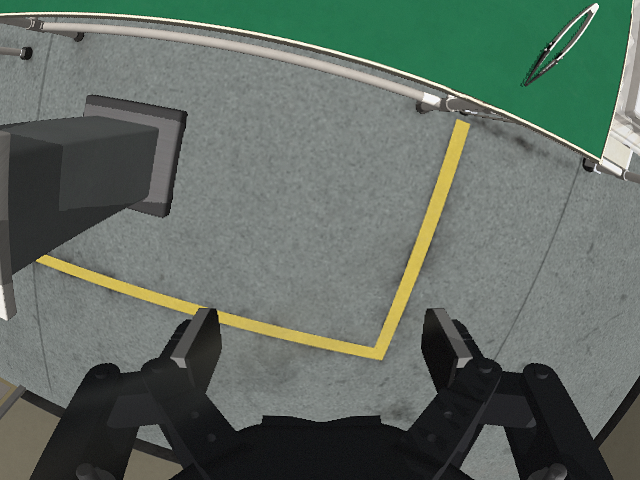

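```bash
cat > h.py <<'E'
import numpy as np, cv2
from scipy.spatial.transform import Rotation as R
from plant import *
CM={n:camera_model(n) for n in ["side","top","wrist"]}
def pose(s=None):
    s=s or state(); q=s['tool_rot']; T=np.eye(4); T[:3,:3]=R.from_quat([q[1],q[2],q[3],q[0]]).as_matrix(); T[:3,3]=s['tool_pos']; return T
def ray(n,px,T=None):
    c=CM[n];K=c['camera_matrix'];u=(px[0]-K[0,2])/K[0,0];v=(px[1]-K[1,2])/K[1,1]
    if n=="wrist":
        r=np.hypot(u,v);d=np.array([np.sin(r)*u/max(r,1e-9),np.sin(r)*v/max(r,1e-9),np.cos(r)])
        M=T@c['mount'];return M[:3,3],M[:3,:3]@d
    Rm=cv2.Rodrigues(c['rvec'])[0];o=-Rm.T@c['tvec'];d=Rm.T@np.array([u,v,1]);return o,d/np.linalg.norm(d)
def onz(n,px,z,T=None):
    o,d=ray(n,px,T);return o+d*(z-o[2])/d[2]
def proj(n,P,T=None):
    P=np.atleast_2d(np.asarray(P,float));c=CM[n];K=c['camera_matrix']
    if n=="wrist":
        M=np.linalg.inv(T@c['mount']);p=P@M[:3,:3].T+M[:3,3]
        r=np.hypot(p[:,0],p[:,1]);th=np.arctan2(r,p[:,2]);q=p[:,:2]/r[:,None]*th[:,None]
    else:
        Rm=cv2.Rodrigues(c['rvec'])[0];p=P@Rm.T+c['tvec'];q=p[:,:2]/p[:,2:]
    return q*[K[0,0],K[1,1]]+[K[0,2],K[1,2]]
def tri(a,pa,b,pb,Ta=None,Tb=None):
    o1,d1=ray(a,pa,Ta);o2,d2=ray(b,pb,Tb)
    A=np.c_[d1,-d2];t=np.linalg.lstsq(A,o2-o1,rcond=None)[0]
    p,q=o1+t[0]*d1,o2+t[1]*d2;return (p+q)/2,np.linalg.norm(p-q)
def snap(n,name):
    T=pose();f=grab_frame(n);cv2.imwrite(f"pics/{name}.png",f[:,:,::-1]);return T,f
def delta(p):  # world shift -> tool axes in 3cm units
    return pose()[:3,:3].T@np.asarray(p)/0.03
E
python3 - <<'E'
from h import *
np.set_printoptions(precision=3,suppress=True)
Z=dict(bay_mouth=0,loop=.026,hook=.008,picker=.003)
for n in ["side","top"]:
    for t in ["bay","bay_mouth","module","loop","picker","hook","pad","tray","screw_tin","stopwatch","parts_case","cutter","driver","gauge_block"]:
        r=landmark_of(n,t)
        print(n,t,[(np.round(q['pixel'],1),round(q['conf'],2),onz(n,q['pixel'],Z.get(t,0))) for q in r[:2]])
print(state()['time'])
E
```

```text
side bay [(array([326.4, 227.1]), 0.61, array([ 0.542, -0.138,  0.   ])), (array([402.6, 292.5]), 0.22, array([0.403, 0.148, 0.   ]))]
side bay_mouth [(array([322.6, 251.6]), 0.86, array([ 0.55 , -0.014,  0.   ])), (array([376.2, 206.9]), 0.4, array([ 0.41 , -0.259,  0.   ]))]
side module [(array([329.6, 218.5]), 0.63, array([ 0.534, -0.188,  0.   ]))]
side loop [(array([325.7, 218.2]), 0.46, array([ 0.543, -0.132,  0.026])), (array([243.1, 258. ]), 0.21, array([0.707, 0.057, 0.026]))]
side picker [(array([215.1, 368.7]), 0.69, array([0.702, 0.343, 0.003])), (array([385.3, 236.7]), 0.58, array([ 0.408, -0.076,  0.003]))]
side hook [(array([376.1, 204.8]), 0.94, array([ 0.411, -0.254,  0.008]))]
side pad [(array([386.1, 222.8]), 0.77, array([ 0.396, -0.158,  0.   ]))]
side tray [(array([402.2, 291.6]), 0.62, array([0.403, 0.145, 0.   ])), (array([324.6, 227.3]), 0.42, array([ 0.546, -0.137,  0.   ]))]
side screw_tin [(array([231.2, 284.8]), 0.9, array([0.723, 0.114, 0.   ]))]
side stopwatch [(array([243.5, 257.8]), 0.95, array([0.717, 0.009, 0.   ])), (array([403.3, 296. ]), 0.56, arr
[... 891 characters left out ...]
]
top picker [(array([370.1, 316.8]), 0.73, array([ 0.402, -0.073,  0.003]))]
top hook []
top pad [(array([403.8, 319.3]), 0.89, array([ 0.397, -0.149,  0.   ])), (array([403.2, 253.6]), 0.23, array([ 0.546, -0.15 ,  0.   ]))]
top tray [(array([271.1, 317.7]), 0.72, array([0.399, 0.15 , 0.   ]))]
top screw_tin [(array([287.3, 185.7]), 0.75, array([0.707, 0.118, 0.   ]))]
top stopwatch [(array([329.8, 187.1]), 0.72, array([0.704, 0.018, 0.   ]))]
top parts_case [(array([187.5, 191.1]), 0.59, array([0.694, 0.353, 0.   ]))]
top cutter []
top driver [(array([371.6, 317.6]), 0.67, array([ 0.4  , -0.077,  0.   ])), (array([173. , 274.2]), 0.6, array([0.497, 0.378, 0.   ]))]
top gauge_block []
1.55
```

```bash
python3 -m crank '[{"angular":[0,0,-1],"delta_pos":[0.5,-0.6,0],"gripper":1},{"angular":[0,0,-1],"delta_pos":[0.7,-1,0],"gripper":1},{"angular":[0,0,-1],"delta_pos":[0.8,-1,0],"gripper":1},{"angular":[0,0,-1],"delta_pos":[0.9,-1,0],"gripper":1},{"angular":[0,0,-1],"delta_pos":[1,-0.9,0],"gripper":1},{"angular":[0,0,-1],"delta_pos":[1,-0.8,0],"gripper":1},{"angular":[0,0,-1],"delta_pos":[1,-0.6,0],"gripper":1},{"angular":[0,0,-1],"delta_pos":[1,-0.4,0],"gripper":1},{"angular":[0,0,-1],"delta_pos":[1,-0.2,0],"gripper":1},{"angular":[0,0,-1],"delta_pos":[1,0,0],"gripper":1},{"angular":[0,0,-1],"delta_pos":[1,0.2,0],"gripper":1},{"angular":[0,0,-1],"delta_pos":[1,0.2,0],"gripper":1}]'
python3 - <<'E'
from h import *
T=pose();print(T)
R0=T[:3,:3];a=np.array([[0,1,0],[1,0,0],[0,0,-1]]).T
print(np.degrees(R.from_matrix(R0.T@a).as_rotvec())/5, delta(np.array([.40,-.02,.25])-T[:3,3]))
for y in(-.1,.1):print(proj('side',[[.4,y,z] for z in(.2,.3,.4,.5,.6)]))
E
```

```text
time: 3.05
tool_pos: [0.2968, -0.2212, 0.2485]
tool_rot: [0.0, 0.791, 0.612, 0.0]
contact_force: [0.1, -0.1, 0.2]
gripper_width: 1.005
[[ 2.50407967e-01  9.68140248e-01  5.57030897e-04  2.96820422e-01]
 [ 9.68140311e-01 -2.50407643e-01 -5.92377426e-04 -2.21209254e-01]
 [-4.34019634e-04  6.87620093e-04 -9.99999669e-01  2.48526459e-01]
 [ 0.00000000e+00  0.00000000e+00  0.00000000e+00  1.00000000e+00]]
[ 0.00720804  0.00594408 -2.90032939] [ 7.35450461  1.65029934 -0.05117527]
[[391.804717   148.36228013]
 [394.33788833  99.58860964]
 [397.13689447  45.69655653]
 [400.24589836 -14.16419194]
 [403.71941872 -81.04333906]]
[[ 407.07113368  179.4616496 ]
 [ 411.17846132  120.58339423]
 [ 415.83025018   53.90032536]
 [ 421.14244439  -22.24960811]
 [ 427.2664242  -110.03643164]]
```

```bash
python3 -m crank '[{"angular":[0,0,-1],"delta_pos":[1,0.2,0],"gripper":1},{"angular":[0,0,-1],"delta_pos":[1,0.3,0],"gripper":1},{"angular":[0,0,-0.9],"delta_pos":[1,0.3,0],"gripper":1},{"angular":[0,0,0],"delta_pos":[1,0.5,0],"gripper":1},{"angular":[0,0,0],"delta_pos":[1,0.5,0],"gripper":1},{"angular":[0,0,0],"delta_pos":[0.8,0.5,0],"gripper":1},{"angular":[0,0,0],"delta_pos":[0,0,0],"gripper":1}]'
python3 - <<'E'
from h import *
np.set_printoptions(precision=4,suppress=True)
T,f=snap("wrist","w1"); print(T)
for t,z in [("bay_mouth",0),("loop",.026),("module",0),("picker",.003),("hook",.008),("pad",0),("tray",0)]:
    r=landmark_of("wrist",t)
    print(t,[(np.round(q['pixel'],1),round(q['conf'],2),onz("wrist",q['pixel'],z,T)) for q in r[:2]])
E
```

```text
time: 3.92
tool_pos: [0.3806, -0.0523, 0.2484]
tool_rot: [-0.0, 0.707, 0.707, -0.0]
contact_force: [-0.1, 0.2, -0.2]
gripper_width: 0.998
[[-0.0006  1.     -0.0001  0.3806]
 [ 1.      0.0006  0.     -0.0523]
 [ 0.     -0.0001 -1.      0.2484]
 [ 0.      0.      0.      1.    ]]
bay_mouth []
loop []
module []
picker [(array([340.6, 224.3]), 0.92, array([ 0.4008, -0.0793,  0.003 ]))]
hook [(array([341. , 363.9]), 0.87, array([ 0.4051, -0.2559,  0.008 ]))]
pad [(array([336. , 280.1]), 0.58, array([ 0.3971, -0.1447,  0.    ]))]
tray []
```

View pics/w1.png

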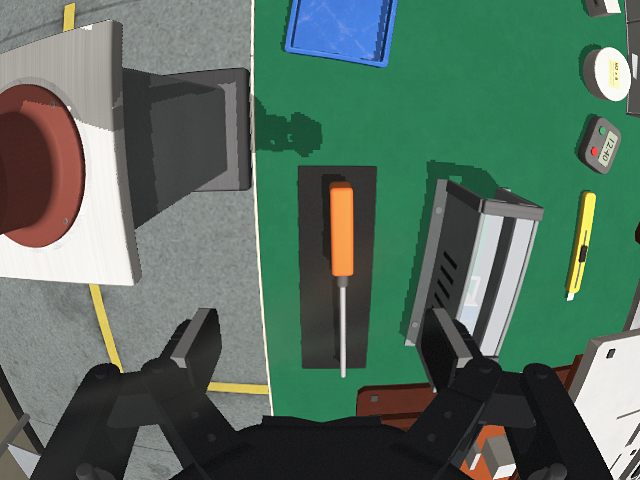

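Run:
```python
from h import *
np.set_printoptions(precision=4,suppress=True)
f=cv2.imread("pics/w1.png");T=pose()
hsv=cv2.cvtColor(f,cv2.COLOR_BGR2HSV);m=((hsv[...,0]<18)&(hsv[...,0]>6)&(hsv[...,1]>170)&(hsv[...,2]>150)).astype(np.uint8)
m[:, :320]=0;m[:,365:]=0;m[290:]=0
ys,xs=np.nonzero(m);print(xs.min(),xs.max(),ys.min(),ys.max())
P=np.array([onz("wrist",(x,y),.039,T)[:2] for x,y in zip(xs,ys)])
print(cv2.minAreaRect((P*1000).astype(np.float32)))
cnt,_=cv2.findContours(m,0,1)
for y in range(185,275,10):
    r=np.nonzero(m[y])[0];print(y,r.min(),r.max(),onz("wrist",(r.min(),y),.039,T)[:2],onz("wrist",(r.max(),y),.039,T)[:2])
for p in [(342,290),(343,370)]: print(onz("wrist",p,.033,T))
cv2.imwrite("pics/w1z.png",cv2.resize(f[150:360,390:560],None,fx=3.5,fy=2.8,interpolation=cv2.INTER_CUBIC))
t=cv2.imread("pics/top0.png");cv2.imwrite("pics/t0z.png",cv2.resize(t[220:350,330:470],None,fx=5.5,fy=4.5,interpolation=cv2.INTER_CUBIC))
```

```text
330 352 188 275
((399.2317810058594, -79.15827178955078), (20.38701057434082, 87.34510803222656), 1.259067416191101)Traceback (most recent call last):
  File "<stdin>", line 11, in <module>
    return umr_minimum(a, axis, None, out, keepdims, initial, where)
ValueError: zero-size array to reduction operation minimum which has no identity
```

Run:
```python
from h import *
f=cv2.imread("pics/w1.png")
cv2.imwrite("pics/w1z.png",cv2.resize(f[150:360,390:560],None,fx=3.5,fy=2.8,interpolation=cv2.INTER_CUBIC))
t=cv2.imread("pics/top0.png");cv2.imwrite("pics/t0z.png",cv2.resize(t[220:350,330:470],None,fx=5,fy=4.5,interpolation=cv2.INTER_CUBIC))
t=cv2.imread("pics/side0.png");cv2.imwrite("pics/s0z.png",cv2.resize(t[165:265,280:420],None,fx=5,fy=5,interpolation=cv2.INTER_CUBIC))
```

```text
(no output)
```

View pics/w1z.png

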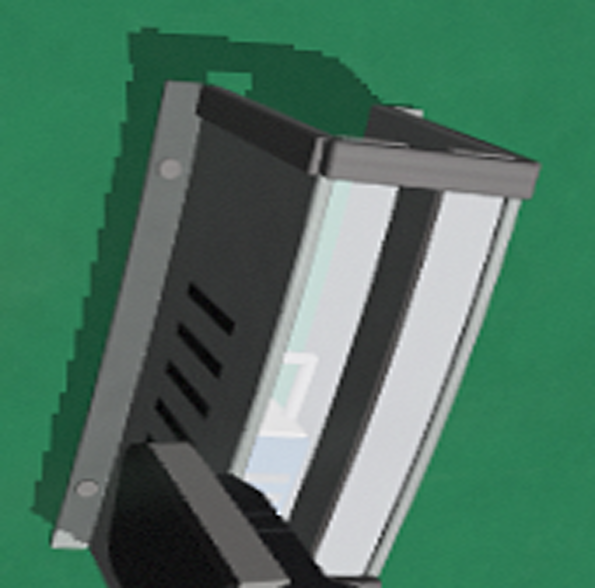

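View pics/t0z.png

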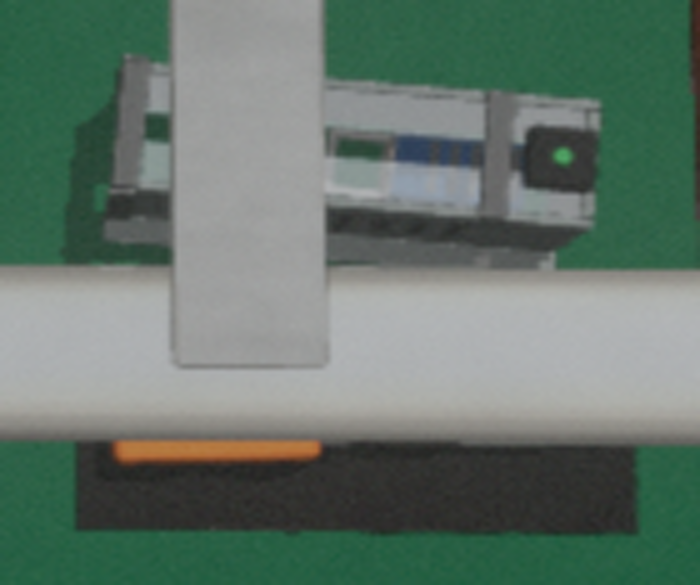

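View pics/s0z.png

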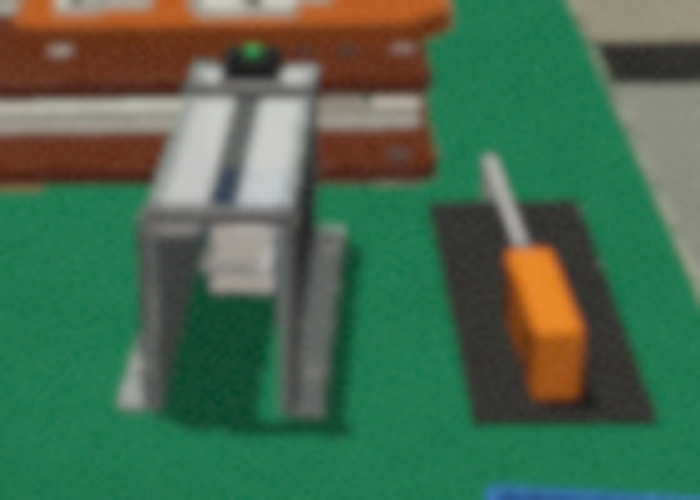

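Run:
```python
from h import *
np.set_printoptions(precision=4,suppress=True)
T=pose()
a=onz("wrist",(438,179.6),.003,T);b=onz("wrist",(405.7,344.6),.003,T);print("flange",a,b,np.linalg.norm(a-b),np.degrees(np.arctan2(*(b-a)[:2])))
print("side flange",onz("side",(345,247.4),.003),onz("side",(303.5,246.5),.003))
print("roof near front", onz("wrist",(390+318/3.5,150+160/2.8),.1,T))
c=lambda x,y:(330+x/5,220+y/4.5)
print("top roof front corners",onz("top",c(125,57),.107),onz("top",c(110,190),.107))
print("loop top",[onz("top",c(*p),.026) for p in [(332,137),(332,190),(393,137),(393,190),(362,163)]])
print("far roof corners",onz("top",c(600,102),.09),onz("top",c(595,222),.09))
from scipy.optimize import least_squares
obs=[("wrist",(438,179.6),(-.103,-.045,.003)),("wrist",(405.7,344.6),(.103,-.045,.003)),("side",(345,247.6),(-.103,-.045,.003)),("top",c(553,265),(.103,-.045,.003)),("side",(304,246.5),(-.103,.045,.003))]
def W(p,l):
    ax=np.array([np.sin(p[2]),-np.cos(p[2])]);ay=np.array([np.cos(p[2]),np.sin(p[2])])
    return np.r_[p[:2]+ax*l[0]+ay*l[1],l[2]]
fun=lambda p:np.concatenate([proj(n,W(p,l),T)[0]-px for n,px,l in obs])
r=least_squares(fun,[.54,-.135,0],x_scale=[.01,.01,.01]);print(r.x,np.degrees(r.x[2]),fun(r.x).round(1))
print("mouth",W(r.x,(-.103,0,0)),"inner end",W(r.x,(.097,0,0)))
for z in(.085,.107): print(z,proj("top",[W(r.x,(-.103,y,z)) for y in(-.031,.031)]),proj("side",[W(r.x,(-.103,y,z)) for y in(-.031,.031)]))
```

```text
flange [ 0.5018 -0.0324  0.003 ] [ 0.4832 -0.2347  0.003 ] 0.20309256065684456 -174.74382384503707
side flange [ 0.5012 -0.0264  0.003 ] [ 0.5917 -0.0332  0.003 ]
roof near front [ 0.509  -0.0375  0.1   ]
top roof front corners [ 0.5737 -0.0362  0.107 ] [ 0.5101 -0.0296  0.107 ]
loop top [array([ 0.5492, -0.1321,  0.026 ]), array([ 0.5224, -0.1317,  0.026 ]), array([ 0.5493, -0.1595,  0.026 ]), array([ 0.5225, -0.1589,  0.026 ]), array([ 0.5361, -0.1453,  0.026 ])]
far roof corners [ 0.5557 -0.2402  0.09  ] [ 0.498  -0.2363  0.09  ]
[ 0.5379 -0.1371 -0.0826] -4.7304375188078716 [-0.2 -1.6  0.9  0.9 -0.2 -1.1  1.2  1.5 -0.2 -1. ]
mouth [ 0.5464 -0.0345  0.    ] inner end [ 0.5299 -0.2338  0.    ]
0.085 [[352.7318 261.2327]
 [355.0024 233.0273]] [[338.2447 211.7485]
 [308.9455 211.2029]]
0.107 [[353.0705 259.6892]
 [355.3762 231.026 ]] [[338.2154 202.0057]
 [308.6061 201.5077]]
```

```bash
python3 -m crank '[{"angular":[0,0,-0.25],"delta_pos":[-0.4,0.3,0.5],"gripper":1},{"angular":[0,0,0],"delta_pos":[-0.39,0.31,1],"gripper":1},{"angular":[0,0,0],"delta_pos":[0,0,1],"gripper":1},{"angular":[0,0,0],"delta_pos":[0,0,1],"gripper":1},{"angular":[0,0,0],"delta_pos":[0,0,1],"gripper":1},{"angular":[0,0,0],"delta_pos":[0,0,0.5],"gripper":1},{"angular":[0,0,0],"delta_pos":[0,0,0],"gripper":1},{"angular":[0,0,0],"delta_pos":[0,0,0],"gripper":1}]'
python3 - <<'E'
from h import *
T,f=snap("wrist","w2");print(T.round(4))
E
```

```text
time: 5.32
tool_pos: [0.3997, -0.0774, 0.0996]
tool_rot: [0.001, 0.7, 0.714, 0.0]
contact_force: [-0.3, 0.0, 0.1]
gripper_width: 0.997
[[-1.890e-02  9.998e-01  2.100e-03  3.997e-01]
 [ 9.998e-01  1.890e-02 -8.000e-04 -7.740e-02]
 [-8.000e-04  2.100e-03 -1.000e+00  9.960e-02]
 [ 0.000e+00  0.000e+00  0.000e+00  1.000e+00]]
```

View pics/w2.png

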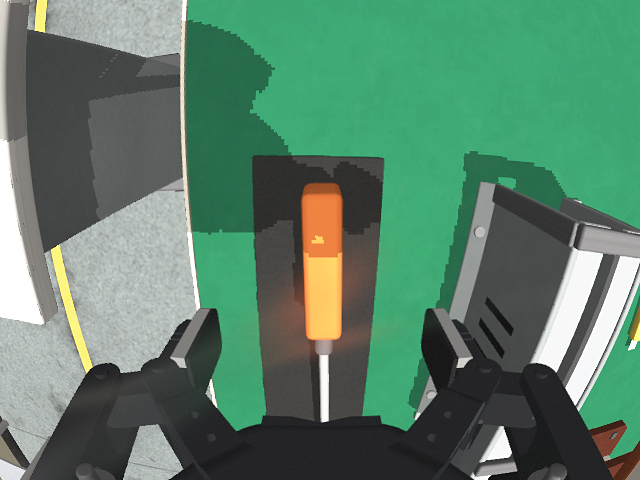

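```bash
python3 -m crank '[{"angular":[0,0,0],"delta_pos":[0,0,1],"gripper":1},{"angular":[0,0,0],"delta_pos":[0,0,1],"gripper":1},{"angular":[0,0,0],"delta_pos":[0,0,0.4],"gripper":1},{"angular":[0,0,0],"delta_pos":[0,0,0],"gripper":1},{"angular":[0,0,0],"delta_pos":[0,0,0],"gripper":0},{"angular":[0,0,0],"delta_pos":[0,0,0],"gripper":0},{"angular":[0,0,0],"delta_pos":[0,0,0],"gripper":0},{"angular":[0,0,0],"delta_pos":[0,0,0],"gripper":0},{"angular":[0,0,0],"delta_pos":[0,0,0],"gripper":0},{"angular":[0,0,0],"delta_pos":[0,0,0],"gripper":0}]'
python3 - <<'E'
from h import *
T,f=snap("wrist","w3");print(T.round(4),state()['gripper_width'],state()['contact_force'])
E
```

```text
time: 6.62
tool_pos: [0.3995, -0.0772, 0.0271]
tool_rot: [0.001, 0.7, 0.714, 0.0]
contact_force: [-0.7, 0.3, 4.2]
gripper_width: 0.248
[[-1.910e-02  9.998e-01  1.400e-03  3.995e-01]
 [ 9.998e-01  1.910e-02 -5.000e-04 -7.720e-02]
 [-5.000e-04  1.400e-03 -1.000e+00  2.710e-02]
 [ 0.000e+00  0.000e+00  0.000e+00  1.000e+00]] 0.2457466294428673 [0.40353324 0.17755286 6.12904621]
```

View pics/w3.png

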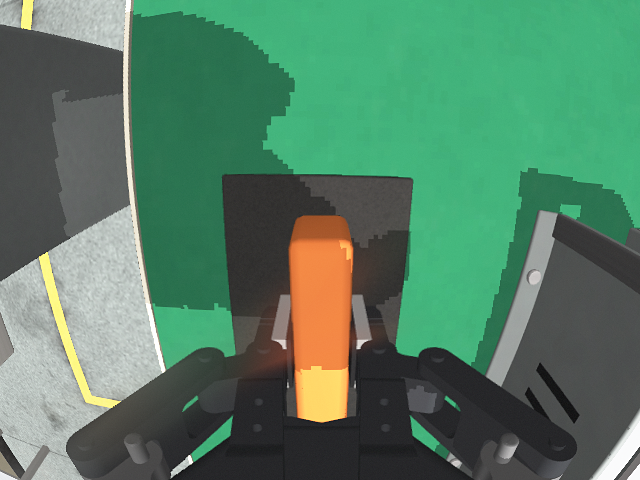

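```bash
python3 -m crank '[{"angular":[0,0,0],"delta_pos":[0,0,-0.5],"gripper":0},{"angular":[0,0,0],"delta_pos":[0,0,-1],"gripper":0},{"angular":[0,0,0],"delta_pos":[0,0,-1],"gripper":0},{"angular":[0,0,0],"delta_pos":[0.6,0,-0.5],"gripper":0},{"angular":[0,0,0],"delta_pos":[1,0,0],"gripper":0},{"angular":[0,0,0],"delta_pos":[1,0,0],"gripper":0},{"angular":[0,0,0],"delta_pos":[1,0,0],"gripper":0},{"angular":[0,0,0],"delta_pos":[1,0,0],"gripper":0},{"angular":[0,0,0],"delta_pos":[1,0,0],"gripper":0},{"angular":[0,0,0],"delta_pos":[1,0,0],"gripper":0},{"angular":[0,0,0],"delta_pos":[1,0,0],"gripper":0},{"angular":[0,0,0],"delta_pos":[1,0.4,0],"gripper":0}]'
python3 -m crank '[{"angular":[0,0,0],"delta_pos":[0.4,1,0],"gripper":0},{"angular":[0,0,0.3],"delta_pos":[0,1,0],"gripper":0},{"angular":[0,0,0.3],"delta_pos":[0,1,0],"gripper":0},{"angular":[0,0,0.3],"delta_pos":[0,1,0],"gripper":0},{"angular":[0,0,0.25],"delta_pos":[0,0.6,0],"gripper":0},{"angular":[0,0,0],"delta_pos":[0,0.3,0],"gripper":0},{"angular":[0,0,0],"delta_pos":[0,0,0],"gripper":0}]'
python3 - <<'E'
from h import *
np.set_printoptions(precision=4,suppress=True)
T,f=snap("side","s4");print(T)
g=np.array([.0825,.9966]);tgt=np.r_[np.array([.5367,-.146])+.1787*g+.156*g,.061]
print(tgt,delta(tgt-T[:3,3]), np.degrees(np.arctan2(T[1,0],T[0,0])))
f=f[:,:,::-1];cv2.imwrite("pics/s4z.png",cv2.resize(f[110:270,280:440],None,fx=4.5,fy=3.7))
r=landmark_of("side","hook");print(r, proj("side",(T@[-.1787,0,.0191,1])[:3]))
E
```

```text
time: 8.18
tool_pos: [0.4048, 0.1821, 0.1162]
tool_rot: [-0.0, 0.7, 0.714, -0.0]
contact_force: [-0.1, -0.7, -1.1]
gripper_width: 0.245
time: 9.05
tool_pos: [0.5523, 0.1912, 0.1162]
tool_rot: [-0.0, 0.735, 0.678, -0.0]
contact_force: [-0.4, -0.6, -1.2]
gripper_width: 0.247
[[ 0.0811  0.9967 -0.0009  0.5523]
 [ 0.9967 -0.0811 -0.0001  0.1912]
 [-0.0002 -0.0009 -1.      0.1162]
 [ 0.      0.      0.      1.    ]]
[0.5643 0.1876 0.061 ] [-0.0888  0.4108  1.8392] 85.34760680641291
[] [[327.6246 215.1912]]
```

View pics/s4z.png

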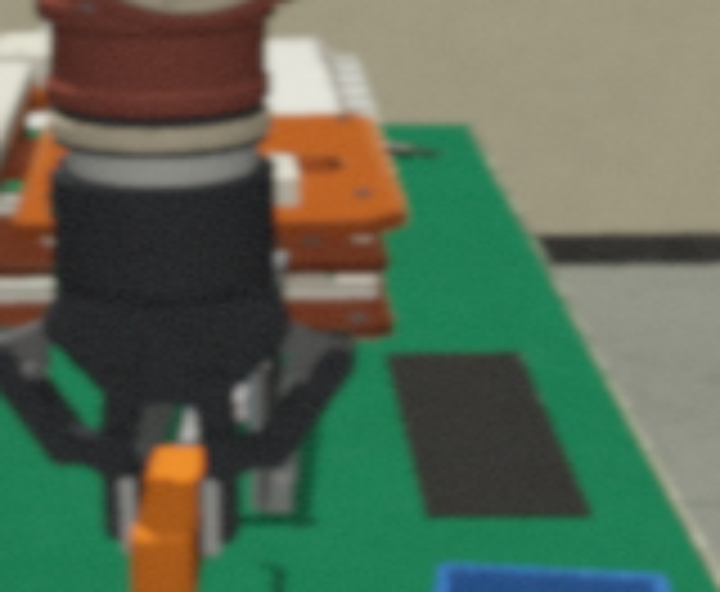

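```bash
python3 -m crank '[{"angular":[0,0,0],"delta_pos":[-0.09,0.4,0.8],"gripper":0},{"angular":[0,0,0],"delta_pos":[0,0,1],"gripper":0},{"angular":[0,0,0],"delta_pos":[0,0,0],"gripper":0},{"angular":[0,0,0],"delta_pos":[0,0,0],"gripper":0}]'
python3 - <<'E'
from h import *
np.set_printoptions(precision=4,suppress=True)
T,f=snap("top","t5");print(T)
f=f[:,:,::-1];cv2.imwrite("pics/t5z.png",cv2.resize(f[205:305,240:440],None,fx=4,fy=5))
r=landmark_of("top","hook");print(r, proj("top",(T@[-.1787,0,.0191,1])[:3]))
for z in (.0191,): print(proj("top",[(T@[x,0,-.003,1])[:3] for x in(-.05,-.1,-.15,-.177)]))
E
```

```text
time: 9.65
tool_pos: [0.5644, 0.1879, 0.0633]
tool_rot: [0.0, 0.735, 0.678, 0.0]
contact_force: [0.2, -0.2, -1.5]
gripper_width: 0.246
[[ 0.0808  0.9967  0.0009  0.5644]
 [ 0.9967 -0.0808  0.0002  0.1879]
 [ 0.0003  0.0009 -1.      0.0633]
 [ 0.      0.      0.      1.    ]]
[{'pixel': [332.7, 241.7], 'conf': 0.58}] [[333.3302 248.5746]]
[[275.0038 242.0564]
 [297.6184 243.9268]
 [320.2973 245.8026]
 [332.5707 246.8177]]
```

View pics/t5z.png

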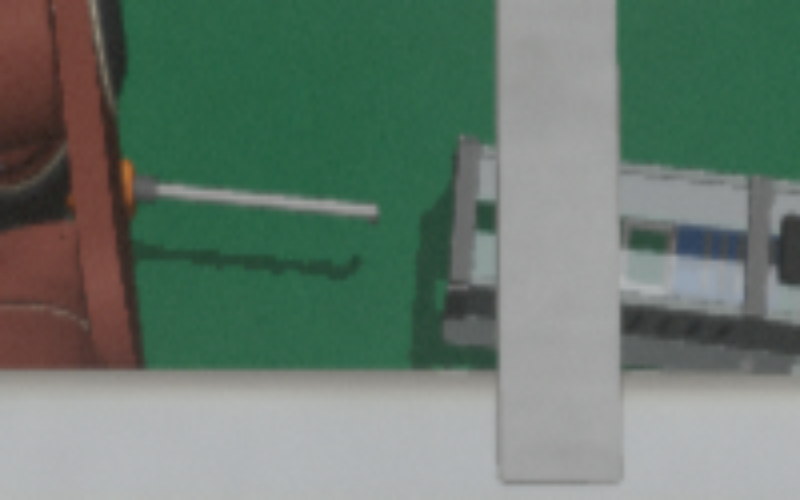

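```bash
python3 -m crank '[{"angular":[0,0,0],"delta_pos":[-0.5,0,0],"gripper":0},{"angular":[0,0,0],"delta_pos":[-0.8,0,0],"gripper":0},{"angular":[0,0,0],"delta_pos":[-0.8,0,0],"gripper":0},{"angular":[0,0,0],"delta_pos":[-0.8,0,0],"gripper":0},{"angular":[0,0,0],"delta_pos":[-0.8,0,0],"gripper":0},{"angular":[0,0,0],"delta_pos":[-0.7,0,0],"gripper":0},{"angular":[0,0,0],"delta_pos":[-0.5,0,0],"gripper":0},{"angular":[0,0,0],"delta_pos":[-0.3,0,0],"gripper":0},{"angular":[0,0,0],"delta_pos":[0,0,0],"gripper":0}]'
python3 - <<'E'
from h import *
np.set_printoptions(precision=4,suppress=True)
T,f=snap("top","t6");print(T,(T@[-.1787,0,.0191,1])[:3])
f=f[:,:,::-1];cv2.imwrite("pics/t6z.png",cv2.resize(f[215:295,340:460],None,fx=6,fy=6))
print(proj("top",[.5367,-.146,.026]),proj("top",(T@[-.1787,0,.0191,1])[:3]),proj("top",[(T@[x,0,-.003,1])[:3] for x in(-.1,-.15,-.177)]))
E
```

```text
time: 10.88
tool_pos: [0.5517, 0.0318, 0.0624]
tool_rot: [0.0, 0.736, 0.677, 0.0]
contact_force: [0.3, -0.7, -1.8]
gripper_width: 0.246
[[ 0.082   0.9966  0.0002  0.5517]
 [ 0.9966 -0.082   0.0001  0.0318]
 [ 0.0002  0.0002 -1.      0.0624]
 [ 0.      0.      0.      1.    ]] [ 0.537  -0.1463  0.0433]
[[402.698  255.9595]] [[403.7204 254.5936]] [[368.8633 249.9629]
 [391.7306 251.8817]
 [404.1063 252.9201]]
```

View pics/t6z.png

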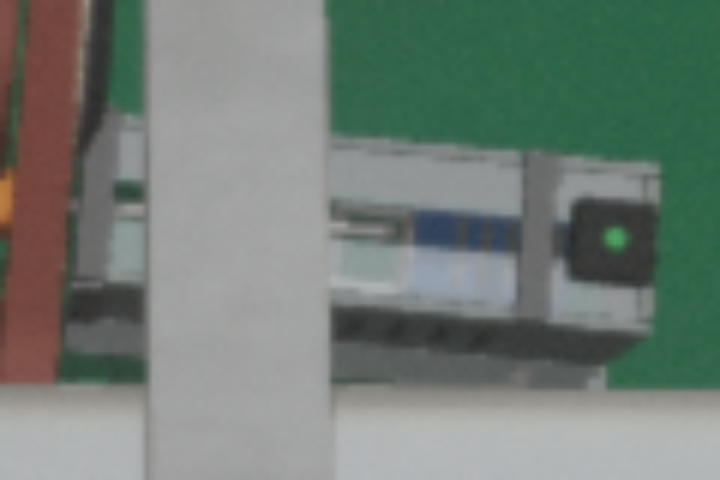

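Run:
```python
from h import *
c=lambda x,y:(340+x/6,215+y/6)
print("rod end",onz("top",c(397,229),.0654),"face top",onz("top",c(413,225),.044),"loop front/rear/sides",[onz("top",c(*p),.026).round(4) for p in[(405,250),(372,206),(372,288)]])
```

```text
rod end [ 0.53662555 -0.1490939   0.0654    ] face top [ 0.54164755 -0.15762161  0.044     ] loop front/rear/sides [array([ 0.5351, -0.1567,  0.026 ]), array([ 0.5518, -0.1447,  0.026 ]), array([ 0.5207, -0.1442,  0.026 ])]
```

```bash
python3 -m crank '[{"angular":[0,0,0],"delta_pos":[0,0,0.3],"gripper":0},{"angular":[0,0,0],"delta_pos":[0,0,0.3],"gripper":0},{"angular":[0,0,0],"delta_pos":[0,0,0.32],"gripper":0},{"angular":[0,0,0],"delta_pos":[0,0,0],"gripper":0}]'
python3 - <<'E'
from h import *
np.set_printoptions(precision=4,suppress=True)
T,f=snap("top","t7");print(T,(T@[-.1787,0,.0191,1])[:3],state()['contact_force'],state()['ft_torque'])
f=f[:,:,::-1];cv2.imwrite("pics/t7z.png",cv2.resize(f[215:295,340:460],None,fx=6,fy=6))
E
```

```text
time: 11.42
tool_pos: [0.5505, 0.0324, 0.0331]
tool_rot: [-0.001, 0.735, 0.678, -0.001]
contact_force: [0.2, 0.1, -0.5]
gripper_width: 0.246
[[ 0.0809  0.9967 -0.003   0.5505]
 [ 0.9967 -0.0809  0.0002  0.0324]
 [ 0.     -0.003  -1.      0.0331]
 [ 0.      0.      0.      1.    ]] [ 0.536  -0.1457  0.014 ] [ 0.7359 -0.1754 -1.8228] [ 0.0277  0.0189 -0.0618]
```

View pics/t7z.png

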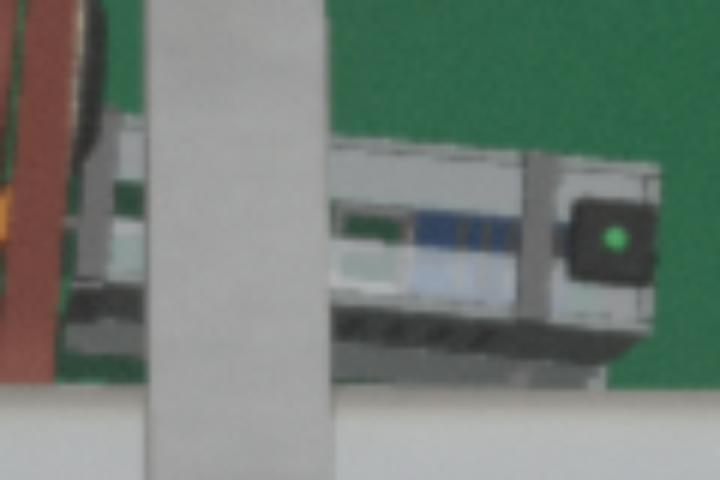

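```bash
python3 -m crank '[{"angular":[0,0,0],"delta_pos":[0.15,0,0],"gripper":0},{"angular":[0,0,0],"delta_pos":[0.15,0,0],"gripper":0},{"angular":[0,0,0],"delta_pos":[0.2,0,0],"gripper":0},{"angular":[0,0,0],"delta_pos":[0.3,0,0],"gripper":0},{"angular":[0,0,0],"delta_pos":[0.4,0,0],"gripper":0},{"angular":[0,0,0],"delta_pos":[0.4,0,0],"gripper":0},{"angular":[0,0,0],"delta_pos":[0.4,0,0],"gripper":0},{"angular":[0,0,0],"delta_pos":[0.4,0,0],"gripper":0},{"angular":[0,0,0],"delta_pos":[0.3,0,0],"gripper":0},{"angular":[0,0,0],"delta_pos":[0,0,0],"gripper":0}]'
python3 - <<'E'
from h import *
np.set_printoptions(precision=4,suppress=True)
T,f=snap("top","t8");print(T,(T@[-.1787,0,.0191,1])[:3],state()['contact_force'],state()['ft_torque'])
f=f[:,:,::-1];cv2.imwrite("pics/t8z.png",cv2.resize(f[215:295,340:460],None,fx=6,fy=6))
E
```

```text
time: 12.72
tool_pos: [0.5582, 0.1138, 0.0347]
tool_rot: [-0.0, 0.735, 0.678, 0.0]
contact_force: [0.2, 0.5, -1.3]
gripper_width: 0.246
[[ 0.0803  0.9968 -0.      0.5582]
 [ 0.9968 -0.0803  0.0005  0.1138]
 [ 0.0005 -0.0001 -1.      0.0347]
 [ 0.      0.      0.      1.    ]] [ 0.5439 -0.0643  0.0155] [-0.3558  0.2951 -2.201 ] [ 0.0359  0.0118 -0.0454]
```

View pics/t8z.png

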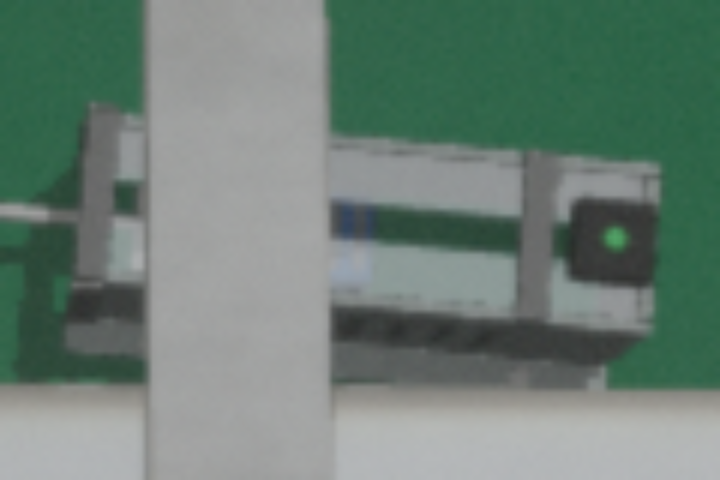

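```bash
python3 -m crank '[{"angular":[0,0,0],"delta_pos":[0.3,0,0],"gripper":0},{"angular":[0,0,0],"delta_pos":[0.4,0,0],"gripper":0},{"angular":[0,0,0],"delta_pos":[0.5,0,0],"gripper":0},{"angular":[0,0,0],"delta_pos":[0.5,0,0],"gripper":0},{"angular":[0,0,0],"delta_pos":[0.5,0,0],"gripper":0},{"angular":[0,0,0],"delta_pos":[0.5,0,0],"gripper":0},{"angular":[0,0,0],"delta_pos":[0.5,0,0],"gripper":0},{"angular":[0,0,0],"delta_pos":[0.5,0,0],"gripper":0},{"angular":[0,0,0],"delta_pos":[0.5,0,0],"gripper":0},{"angular":[0,0,0],"delta_pos":[0.5,0,0],"gripper":0},{"angular":[0,0,0],"delta_pos":[0.5,0,0],"gripper":0},{"angular":[0,0,0],"delta_pos":[0.4,0,0],"gripper":0}]'
python3 -m crank '[{"angular":[0,0,0],"delta_pos":[0.3,0,0],"gripper":0},{"angular":[0,0,0],"delta_pos":[0.1,0,0],"gripper":0},{"angular":[0,0,0],"delta_pos":[0,0,0],"gripper":0}]'
python3 - <<'E'
from h import *
np.set_printoptions(precision=4,suppress=True)
T,f=snap("top","t9");print(T,(T@[-.1787,0,.0191,1])[:3],state()['contact_force'],state()['ft_torque'])
f=f[:,:,::-1];cv2.imwrite("pics/t9z.png",cv2.resize(f[205:305,250:450],None,fx=4,fy=5))
T,f=snap("side","s9");f=f[:,:,::-1];cv2.imwrite("pics/s9z.png",cv2.resize(f[150:330,250:430],None,fx=4,fy=3.3))
E
```

```text
time: 14.28
tool_pos: [0.5719, 0.2814, 0.0347]
tool_rot: [-0.0, 0.735, 0.678, -0.0]
contact_force: [0.3, -0.9, -1.5]
gripper_width: 0.246
time: 14.65
tool_pos: [0.5729, 0.2925, 0.0347]
tool_rot: [-0.0, 0.735, 0.678, 0.0]
contact_force: [0.8, -0.3, -1.2]
gripper_width: 0.243
[[ 0.0812  0.9967  0.      0.5729]
 [ 0.9967 -0.0812  0.0002  0.2925]
 [ 0.0002  0.     -1.      0.0347]
 [ 0.      0.      0.      1.    ]] [0.5584 0.1144 0.0156] [-0.3065 -0.012  -0.7402] [ 0.0013 -0.0085 -0.045 ]
```

View pics/t9z.png

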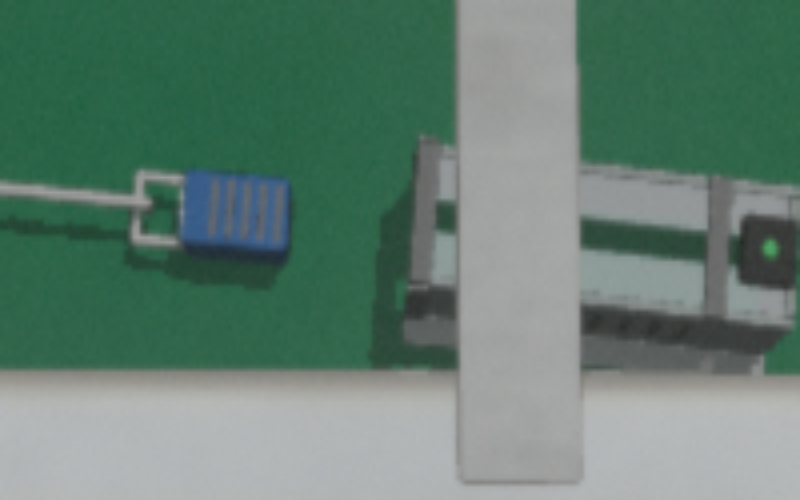

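View pics/s9z.png

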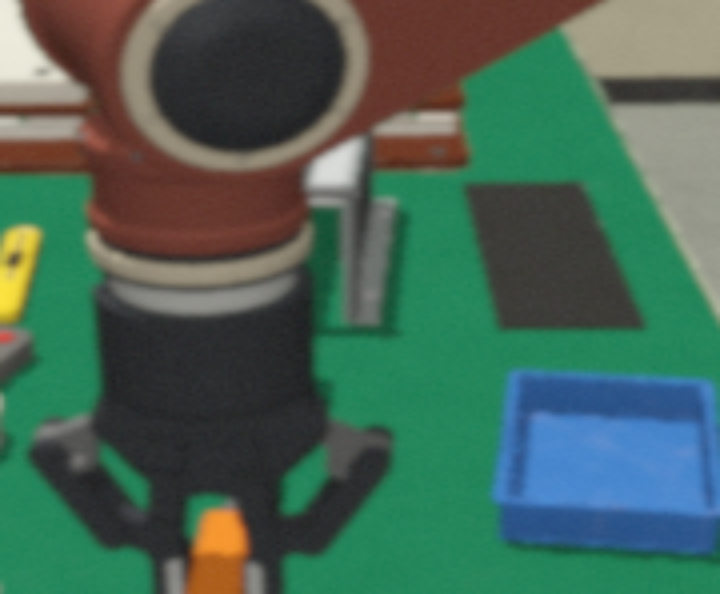

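```bash
python3 -m crank '[{"angular":[0,0,0],"delta_pos":[-0.2,0,0],"gripper":0},{"angular":[0,0,0],"delta_pos":[0,0,0],"gripper":0},{"angular":[0,0,0],"delta_pos":[0,0,-0.4],"gripper":0},{"angular":[0,0,0],"delta_pos":[0,0,-0.7],"gripper":0},{"angular":[0,0,0],"delta_pos":[0,0,-1],"gripper":0},{"angular":[0,0,0],"delta_pos":[0,-0.4,-0.7],"gripper":0},{"angular":[0,0,-0.3],"delta_pos":[0,-1,0],"gripper":0},{"angular":[0,0,-0.3],"delta_pos":[0,-1,0],"gripper":0},{"angular":[0,0,-0.3],"delta_pos":[0,-1,0],"gripper":0},{"angular":[0,0,-0.26],"delta_pos":[0,-1,0],"gripper":0},{"angular":[0,0,0],"delta_pos":[-0.6,-1,0],"gripper":0},{"angular":[0,0,0],"delta_pos":[-1,-0.4,0],"gripper":0}]'
python3 - <<'E'
from h import *
np.set_printoptions(precision=4,suppress=True)
T,f=snap("top","t10");print(T,delta(np.array([.3995,-.0772,.11])-T[:3,3]),np.degrees(np.arctan2(T[1,0],T[0,0])))
f=f[:,:,::-1];cv2.imwrite("pics/t10z.png",cv2.resize(f[205:355,200:450],None,fx=3.2,fy=4))
E
```

```text
time: 16.25
tool_pos: [0.3987, 0.2439, 0.1205]
tool_rot: [0.0, 0.699, 0.715, 0.001]
contact_force: [0.7, -0.8, -0.1]
gripper_width: 0.251
[[-0.0225  0.9997  0.0023  0.3987]
 [ 0.9997  0.0225  0.0011  0.2439]
 [ 0.001   0.0023 -1.      0.1205]
 [ 0.      0.      0.      1.    ]] [-10.6997  -0.1972   0.3719] 91.29138742039753
```

View pics/t10z.png

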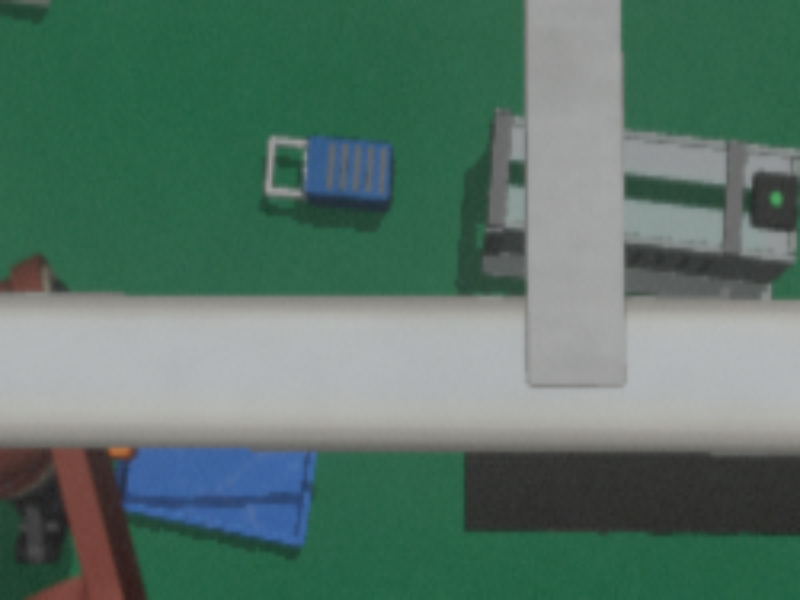

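```bash
python3 -m crank '[{"angular":[0,0,0],"delta_pos":[-1,0,0],"gripper":0},{"angular":[0,0,0],"delta_pos":[-1,0,0],"gripper":0},{"angular":[0,0,0],"delta_pos":[-1,0,0],"gripper":0},{"angular":[0,0,0],"delta_pos":[-1,0,0],"gripper":0},{"angular":[0,0,0],"delta_pos":[-1,0,0],"gripper":0},{"angular":[0,0,0],"delta_pos":[-1,0,0],"gripper":0},{"angular":[0,0,0],"delta_pos":[-1,0,0],"gripper":0},{"angular":[0,0,0],"delta_pos":[-1,-0.1,0],"gripper":0},{"angular":[0,0,0],"delta_pos":[-1,-0.1,0],"gripper":0},{"angular":[0,0,0],"delta_pos":[-0.8,0,0],"gripper":0},{"angular":[0,0,0],"delta_pos":[-0.5,0,0.5],"gripper":0},{"angular":[0,0,0],"delta_pos":[-0.2,0,1],"gripper":0}]'
python3 - <<'E'
from h import *
np.set_printoptions(precision=4,suppress=True)
T,f=snap("wrist","w11");print(T,delta(np.array([.3995,-.0772,.0271])-T[:3,3]),np.degrees(np.arctan2(T[1,0],T[0,0])))
E
```

```text
time: 17.8
tool_pos: [0.4015, -0.0728, 0.0749]
tool_rot: [0.002, 0.7, 0.714, 0.001]
contact_force: [0.1, 0.3, -2.0]
gripper_width: 0.252
[[-0.019   0.9998  0.0048  0.4015]
 [ 0.9998  0.019  -0.0017 -0.0728]
 [-0.0018  0.0048 -1.      0.0749]
 [ 0.      0.      0.      1.    ]] [-0.1493 -0.0617  1.594 ] 91.08862896578212
```

View pics/w11.png

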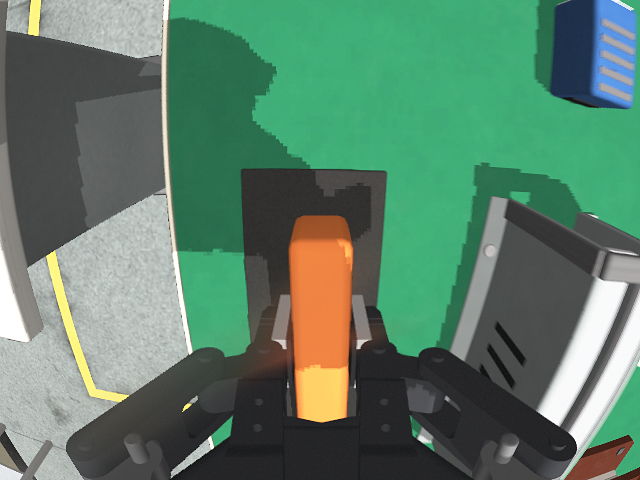

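```bash
python3 -m crank '[{"angular":[0,0,0],"delta_pos":[-0.15,0,0],"gripper":0},{"angular":[0,0,0],"delta_pos":[0,0,0.6],"gripper":0},{"angular":[0,0,0],"delta_pos":[0,0,0.3],"gripper":0},{"angular":[0,0,0],"delta_pos":[0,0,0.2],"gripper":0},{"angular":[0,0,0],"delta_pos":[0,0,0],"gripper":0},{"angular":[0,0,0],"delta_pos":[0,0,0],"gripper":0}]'
python3 -c "
from h import *
T=pose();print(T.round(4),delta(np.array([.3995,-.0772,.0271])-T[:3,3]),state()['contact_force'])"
```

```text
time: 18.6
tool_pos: [0.4003, -0.0761, 0.0413]
tool_rot: [0.0, 0.7, 0.714, 0.0]
contact_force: [-0.0, 0.1, -0.4]
gripper_width: 0.245
[[-2.010e-02  9.998e-01  9.000e-04  4.003e-01]
 [ 9.998e-01  2.010e-02 -3.000e-04 -7.610e-02]
 [-3.000e-04  9.000e-04 -1.000e+00  4.130e-02]
 [ 0.000e+00  0.000e+00  0.000e+00  1.000e+00]] [-0.03528369 -0.02831104  0.47233393] [-0.01540726  0.14806635 -0.38947306]
```

```bash
python3 -m crank '[{"angular":[0,0,0],"delta_pos":[0,0,0.25],"gripper":0},{"angular":[0,0,0],"delta_pos":[0,0,0.12],"gripper":0},{"angular":[0,0,0],"delta_pos":[0,0,0.08],"gripper":0},{"angular":[0,0,0],"delta_pos":[0,0,0.02],"gripper":0},{"angular":[0,0,0],"delta_pos":[0,0,0],"gripper":0}]'
```

```text
time: 19.23
tool_pos: [0.3997, -0.0759, 0.027]
tool_rot: [-0.001, 0.7, 0.714, -0.0]
contact_force: [-3.0, 1.8, 5.5]
gripper_width: 0.247
```

```bash
python3 -m crank '[{"angular":[0,0,0],"delta_pos":[0,0,0],"gripper":0.35},{"angular":[0,0,0],"delta_pos":[0,0,0],"gripper":0.6},{"angular":[0,0,0],"delta_pos":[0,0,0],"gripper":0.8},{"angular":[0,0,0],"delta_pos":[0,0,0],"gripper":0.9},{"angular":[0,0,0],"delta_pos":[0,0,0],"gripper":1},{"angular":[0,0,0],"delta_pos":[0,0,-0.5],"gripper":1},{"angular":[0,0,0],"delta_pos":[0,0,-1],"gripper":1},{"angular":[0,0,0],"delta_pos":[0,0,-1],"gripper":1},{"angular":[0,0,0],"delta_pos":[0,0,-1],"gripper":1},{"angular":[0,0,0],"delta_pos":[0.5,0,-1],"gripper":1},{"angular":[0,0,0],"delta_pos":[0.5,0,-0.5],"gripper":1},{"angular":[0,0,0],"delta_pos":[0,0,0],"gripper":1}]'
python3 - <<'E'
from h import *
np.set_printoptions(precision=4,suppress=True)
T,f=snap("wrist","w12");print(T)
for t in ["module","loop","picker","hook","tray"]:
    r=landmark_of("wrist",t)
    print(t,[(np.round(q['pixel'],1),round(q['conf'],2),onz("wrist",q['pixel'],dict(loop=.026,hook=.008,picker=.003,tray=0,module=0)[t],T)) for q in r[:2]])
snap("side","s12")
E
```

```text
time: 20.72
tool_pos: [0.3999, -0.0455, 0.178]
tool_rot: [0.001, 0.699, 0.715, 0.001]
contact_force: [-0.2, 0.3, -0.6]
gripper_width: 0.998
[[-0.0219  0.9998  0.0029  0.3999]
 [ 0.9998  0.0219 -0.001  -0.0455]
 [-0.0011  0.0029 -1.      0.178 ]
 [ 0.      0.      0.      1.    ]]
module [(array([500.5,  98. ]), 0.81, array([0.5527, 0.0659, 0.    ]))]
loop [(array([521.7,  47.6]), 0.87, array([0.558 , 0.1088, 0.026 ]))]
picker [(array([318.7, 252. ]), 0.68, array([ 0.399 , -0.0767,  0.003 ]))]
hook [(array([321.3, 405.5]), 0.95, array([ 0.4051, -0.2528,  0.008 ]))]
tray []
```

View pics/w12.png

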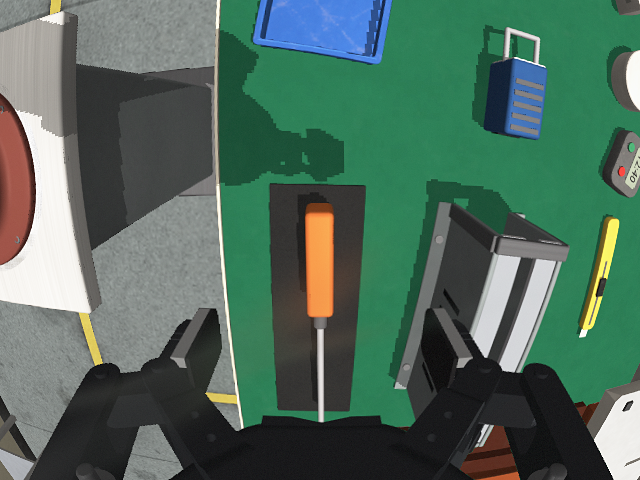

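View pics/s12.png

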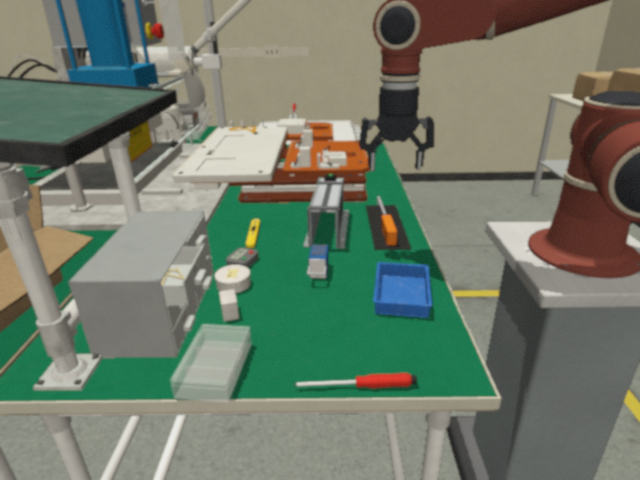

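```bash
python3 -m crank '[{"angular":[0,0,0.4],"delta_pos":[0.6,1,0],"gripper":1},{"angular":[0,0,0.4],"delta_pos":[0.6,1,0],"gripper":1},{"angular":[0,0,0.4],"delta_pos":[0.7,1,0],"gripper":1},{"angular":[0,0,0.2],"delta_pos":[0.8,1,0],"gripper":1},{"angular":[0,0,0],"delta_pos":[0.6,1,0],"gripper":1},{"angular":[0,0,0],"delta_pos":[0,0.3,0],"gripper":1},{"angular":[0,0,0],"delta_pos":[0,0,0],"gripper":1}]'
python3 - <<'E'
from h import *
np.set_printoptions(precision=4,suppress=True)
T,f=snap("wrist","w13");print(T)
for t in ["module","loop","tray"]:
    r=landmark_of("wrist",t)
    print(t,[(np.round(q['pixel'],1),round(q['conf'],2),onz("wrist",q['pixel'],dict(loop=.026,tray=0,module=0)[t],T)) for q in r[:2]])
E
```

```text
time: 21.95
tool_pos: [0.5625, 0.0443, 0.1759]
tool_rot: [-0.0, 0.742, 0.67, -0.001]
contact_force: [0.4, -0.9, -0.0]
gripper_width: 1.003
[[ 0.1024  0.9947 -0.0017  0.5625]
 [ 0.9947 -0.1024 -0.0002  0.0443]
 [-0.0004 -0.0017 -1.      0.1759]
 [ 0.      0.      0.      1.    ]]
module [(array([308.6, 191.2]), 0.83, array([0.554 , 0.0674, 0.    ]))]
loop [(array([309.7, 146.6]), 0.96, array([0.56 , 0.106, 0.026]))]
tray [(array([127.2, 116.5]), 0.91, array([0.4033, 0.1545, 0.    ])), (array([491.7, 222.5]), 0.34, array([0.7156, 0.0249, 0.    ]))]
```

View pics/w13.png

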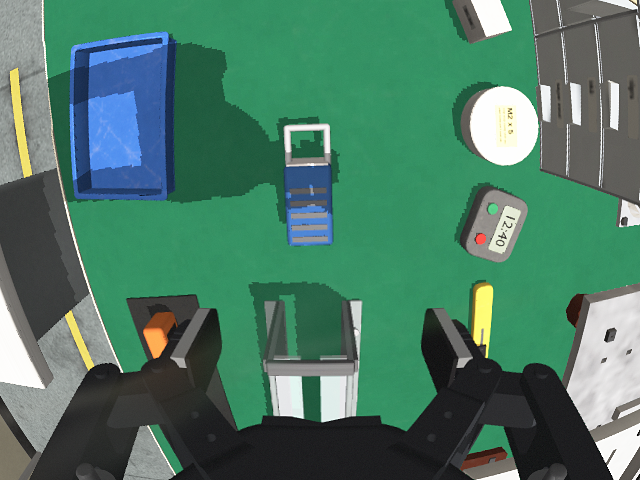

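Run:
```python
from h import *
np.set_printoptions(precision=4,suppress=True)
T=pose();f=cv2.imread("pics/w13.png")
hsv=cv2.cvtColor(f,cv2.COLOR_BGR2HSV);m=((abs(hsv[...,0].astype(int)-110)<14)&(hsv[...,1]>110)).astype(np.uint8)
mm=m.copy();mm[:,:270]=0;mm[:,345:]=0;mm[:150]=0;mm[255:]=0
mm=cv2.morphologyEx(mm,cv2.MORPH_CLOSE,np.ones((9,9)))
ys,xs=np.nonzero(mm);print(xs.min(),xs.max(),ys.min(),ys.max())
P=np.array([onz("wrist",p,.044,T)[:2] for p in zip(xs,ys)]);print(cv2.minAreaRect((P*1000).astype(np.float32)))
for p in [(286,164),(330,164),(332,244),(289,245)]:print(p,onz("wrist",p,.044,T))
mt=m.copy();mt[:,190:]=0;mt[210:]=0
ys,xs=np.nonzero(mt);P=np.array([onz("wrist",p,.026,T)[:2] for p in zip(xs,ys)]);print("tray",cv2.minAreaRect((P*1000).astype(np.float32)))
for p in [(73,45),(168,33),(173,198),(77,193)]:print(p,onz("wrist",p,.026,T))
```

```text
284 332 164 245
((554.7991943359375, 65.52946472167969), (59.312828063964844, 33.40373992919922), 85.63217163085938)
(286, 164) [0.5427 0.0972 0.044 ]
(330, 164) [0.5731 0.0939 0.044 ]
(332, 244) [0.5689 0.035  0.044 ]
(289, 245) [0.5372 0.0375 0.044 ]
tray ((407.3438720703125, 153.03549194335938), (136.0054168701172, 103.32427215576172), 80.98426055908203)
(73, 45) [0.3696 0.2277 0.026 ]
(168, 33) [0.4613 0.2113 0.026 ]
(173, 198) [0.4463 0.0803 0.026 ]
(77, 193) [0.3508 0.0984 0.026 ]
```

```bash
python3 -m crank '[{"angular":[0,0,-0.3],"delta_pos":[0.68,-0.33,0],"gripper":1},{"angular":[0,0,0],"delta_pos":[0,0,0.8],"gripper":1},{"angular":[0,0,0],"delta_pos":[0,0,1],"gripper":1},{"angular":[0,0,0],"delta_pos":[0,0,1],"gripper":1},{"angular":[0,0,0],"delta_pos":[0,0,0],"gripper":1},{"angular":[0,0,0],"delta_pos":[0,0,0],"gripper":1}]'
python3 - <<'E'
from h import *
np.set_printoptions(precision=4,suppress=True)
T,f=snap("wrist","w14");print(T,delta(np.array([.5548,.0655,.034])-T[:3,3]))
E
```

```text
time: 22.9
tool_pos: [0.5555, 0.066, 0.094]
tool_rot: [0.001, 0.734, 0.68, 0.001]
contact_force: [-0.2, 0.6, 1.1]
gripper_width: 0.999
[[ 0.0762  0.9971  0.0018  0.5555]
 [ 0.9971 -0.0762 -0.      0.066 ]
 [ 0.0001  0.0018 -1.      0.094 ]
 [ 0.      0.      0.      1.    ]] [-0.0196 -0.0276  1.9987]
```

View pics/w14.png

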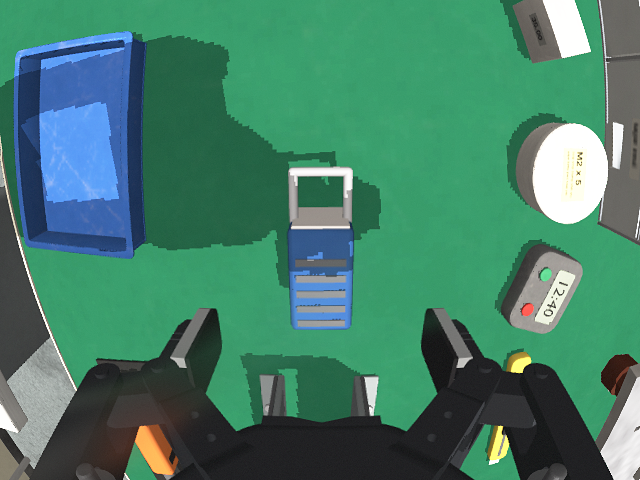

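Module centred (col ≈321) between the jaws and square to them. Descend 60 mm and close.

```bash
python3 -m crank '[{"angular":[0,0,0],"delta_pos":[0,0,0.7],"gripper":1},{"angular":[0,0,0],"delta_pos":[0,0,0.8],"gripper":1},{"angular":[0,0,0],"delta_pos":[0,0,0.5],"gripper":1},{"angular":[0,0,0],"delta_pos":[0,0,0],"gripper":1},{"angular":[0,0,0],"delta_pos":[0,0,0],"gripper":0},{"angular":[0,0,0],"delta_pos":[0,0,0],"gripper":0},{"angular":[0,0,0],"delta_pos":[0,0,0],"gripper":0},{"angular":[0,0,0],"delta_pos":[0,0,0],"gripper":0},{"angular":[0,0,0],"delta_pos":[0,0,0],"gripper":0}]'
python3 - <<'E'
from h import *
np.set_printoptions(precision=4,suppress=True)
print(pose())
for cam in("side","top"):
  m=silhouettes(cam,"tray")
  for q in m[:1]:
    ys,xs=np.nonzero(q['mask']);print(cam,q['conf'],q['bbox'])
f=cv2.imread("pics/w14.png")
T=pose();T[:3,3]=[.5555,.066,.094]
for p in [(17,48),(130,33),(143,250),(25,243)]:print(p,onz("wrist",p,.026,T))
t=cv2.imread("pics/side0.png");cv2.imwrite("pics/s0t.png",cv2.resize(t[255:325,365:445],None,fx=8,fy=8,interpolation=cv2.INTER_CUBIC))
E
```

```text
time: 24.08
tool_pos: [0.5558, 0.0662, 0.0337]
tool_rot: [0.001, 0.733, 0.68, 0.001]
contact_force: [0.4, -0.4, 5.8]
gripper_width: 0.381
[[ 0.076   0.9971  0.0018  0.5558]
 [ 0.9971 -0.076   0.      0.0662]
 [ 0.0002  0.0018 -1.      0.0337]
 [ 0.      0.      0.      1.    ]]
side 0.7 [374.8, 262.8, 432.2, 319.9]
top 0.68 [236.1, 319.3, 298.0, 338.8]
(17, 48) [0.3695 0.2294 0.026 ]
(130, 33) [0.4604 0.2116 0.026 ]
(143, 250) [0.4494 0.0846 0.026 ]
(25, 243) [0.3477 0.0963 0.026 ]
```

View pics/s0t.png

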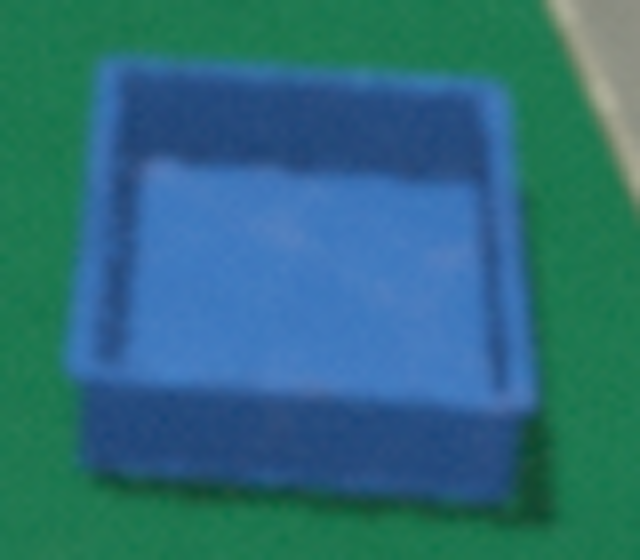

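```bash
python3 - <<'E'
from h import *
np.set_printoptions(precision=4,suppress=True)
C=np.array([onz("side",p,.026)[:2] for p in [(378.1,262.3),(428.8,265),(431.6,305.6),(373.5,301.3)]]);print(C,C.mean(0))
from scipy.optimize import least_squares
Tw=np.array([[0.0762,.9971,.0018,.5555],[.9971,-.0762,0,.066],[.0001,.0018,-1,.094],[0,0,0,1]])
T13=np.array([[0.1024,.9947,-.0017,.5625],[.9947,-.1024,-.0002,.0443],[-.0004,-.0017,-1,.1759],[0,0,0,1]])
# local corners: order (-x,+y),(+x,+y),(+x,-y),(-x,-y)
L=[(-.045,.065),(.045,.065),(.045,-.065),(-.045,-.065)]
obs=[("wrist",Tw,p,l) for p,l in zip([(17,48),(130,33),(143,250),(25,243)],L)]+[("wrist",T13,p,l) for p,l in zip([(73,45),(168,33),(173,198),(77,193)],L)]+[("side",None,p,l) for p,l in zip([(431.6,305.6),(373.5,301.3),(378.1,262.3),(428.8,265)],L)]
def fun(p):
    c,s=np.cos(p[2]),np.sin(p[2])
    return np.concatenate([proj(n,[p[0]+c*l[0]-s*l[1],p[1]+s*l[0]+c*l[1],.026],T)[0]-px for n,T,px,l in obs])
r=least_squares(fun,[.405,.15,-.1],loss='soft_l1',x_scale=.01);print(r.x,np.degrees(r.x[2]),fun(r.x).round(1))
E
python3 -m crank '[{"angular":[0,0,0],"delta_pos":[0,0,-0.3],"gripper":0},{"angular":[0,0,0],"delta_pos":[0,0,-0.6],"gripper":0},{"angular":[0,0,0],"delta_pos":[0,0,-1],"gripper":0},{"angular":[0,0,0],"delta_pos":[0.2,-0.5,-1],"gripper":0},{"angular":[0,0,0],"delta_pos":[0.5,-1,0],"gripper":0},{"angular":[0,0,0],"delta_pos":[0.5,-1,0],"gripper":0},{"angular":[0,0,0],"delta_pos":[0.5,-1,0],"gripper":0},{"angular":[0,0,0],"delta_pos":[0.5,-1,0],"gripper":0},{"angular":[0,0,0],"delta_pos":[0.5,-0.5,0],"gripper":0},{"angular":[0,0,0],"delta_pos":[0,0,0],"gripper":0},{"angular":[0,0,0],"delta_pos":[0,0,0],"gripper":0}]'
python3 - <<'E'
from h import *
T,f=snap("wrist","w15");print(T.round(4))
E
```

```text
[[0.4413 0.0809]
 [0.3461 0.0938]
 [0.3687 0.2264]
 [0.4626 0.2121]] [0.4047 0.1533]
[ 0.4061  0.1547 -0.1561] -8.945779316503314 [  2.3   3.8   0.3  -0.6 -11.8   2.5   2.9  -1.9   1.6   1.   -1.3  -0.8
  -7.8  -3.    0.3   0.7  -2.   -0.1   1.1  -0.1   0.6   0.7  -2.5   1. ]
time: 25.55
tool_pos: [0.4121, 0.1582, 0.1202]
tool_rot: [0.0, 0.733, 0.68, 0.0]
contact_force: [0.7, 0.3, -0.6]
gripper_width: 0.388
[[ 7.590e-02  9.971e-01  1.200e-03  4.121e-01]
 [ 9.971e-01 -7.590e-02 -1.000e-04  1.582e-01]
 [-0.000e+00  1.200e-03 -1.000e+00  1.202e-01]
 [ 0.000e+00  0.000e+00  0.000e+00  1.000e+00]]
```

View pics/w15.png

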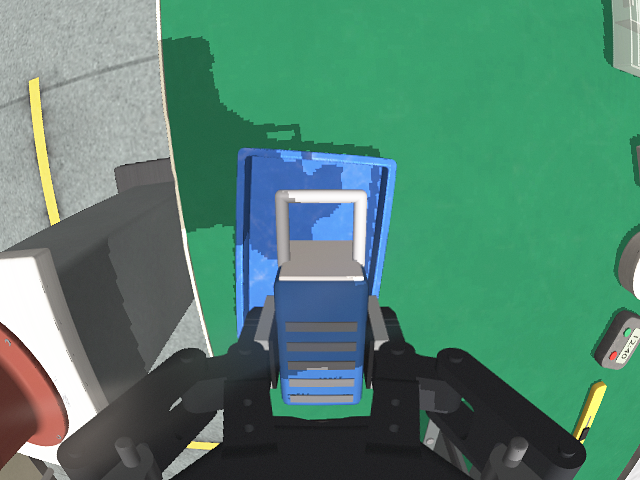

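```bash
python3 - <<'E'
from h import *
T=pose()
print([onz("wrist",p,.026,T).round(4) for p in[(240,150),(395,160)]])
c,s=np.cos(-.1561),np.sin(-.1561);print([(.4061+c*a-s*.065,.1547+s*a+c*.065) for a in(-.045,.045)])
E
python3 -m crank '[{"angular":[0,0,0.9],"delta_pos":[0,0,0],"gripper":0},{"angular":[0,0,0],"delta_pos":[-0.62,-0.18,0],"gripper":0},{"angular":[0,0,0],"delta_pos":[0,0,0.6],"gripper":0},{"angular":[0,0,0],"delta_pos":[0,0,0.8],"gripper":0},{"angular":[0,0,0],"delta_pos":[0,0,0.3],"gripper":0},{"angular":[0,0,0],"delta_pos":[0,0,0],"gripper":0},{"angular":[0,0,0],"delta_pos":[0,0,0],"gripper":0}]'
python3 - <<'E'
from h import *
T,f=snap("wrist","w16");print(T.round(4))
T,f=snap("side","s16");f=f[:,:,::-1];cv2.imwrite("pics/s16z.png",cv2.resize(f[210:330,340:460],None,fx=5,fy=5))
E
```

```text
[array([0.3689, 0.226 , 0.026 ]), array([0.4606, 0.2128, 0.026 ])]
[(np.float64(0.37175249302027585), np.float64(0.22590567929791694)), (np.float64(0.4606581933659874), np.float64(0.2119136656458886))]
time: 26.48
tool_pos: [0.4043, 0.1408, 0.0696]
tool_rot: [0.0, 0.76, 0.65, 0.001]
contact_force: [0.2, -0.2, -1.6]
gripper_width: 0.386
[[ 1.541e-01  9.880e-01  1.500e-03  4.043e-01]
 [ 9.881e-01 -1.541e-01  2.000e-04  1.408e-01]
 [ 5.000e-04  1.500e-03 -1.000e+00  6.960e-02]
 [ 0.000e+00  0.000e+00  0.000e+00  1.000e+00]]
```

View pics/w16.png

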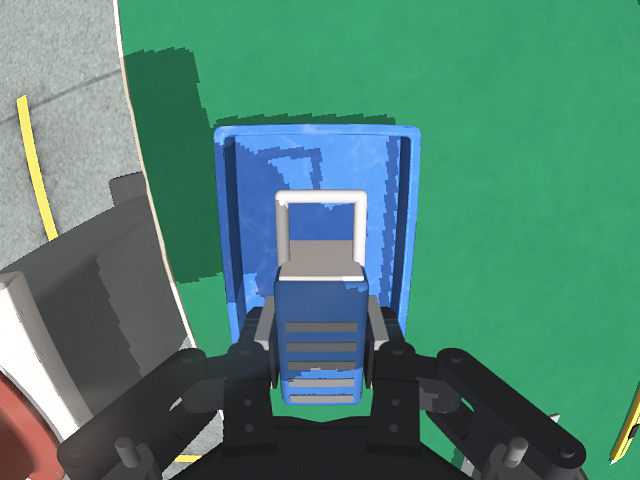

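View pics/s16z.png

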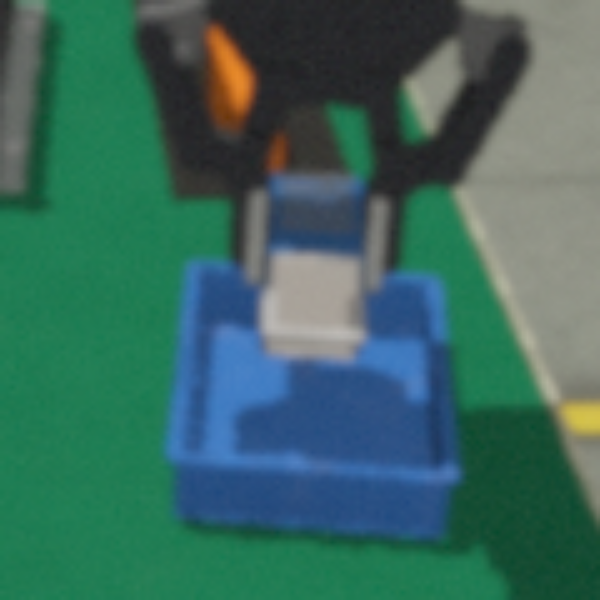

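```bash
python3 -m crank '[{"angular":[0,0,0],"delta_pos":[0,0,0.5],"gripper":0},{"angular":[0,0,0],"delta_pos":[0,0,0.35],"gripper":0},{"angular":[0,0,0],"delta_pos":[0,0,0.15],"gripper":0},{"angular":[0,0,0],"delta_pos":[0,0,0.06],"gripper":0},{"angular":[0,0,0],"delta_pos":[0,0,0],"gripper":0},{"angular":[0,0,0],"delta_pos":[0,0,0],"gripper":0}]'
```

```text
time: 27.32
tool_pos: [0.4037, 0.1409, 0.0372]
tool_rot: [0.0, 0.76, 0.65, 0.0]
contact_force: [0.5, 0.4, -1.5]
gripper_width: 0.385
```

```bash
python3 -m crank '[{"angular":[0,0,0],"delta_pos":[0,0,0.04],"gripper":0},{"angular":[0,0,0],"delta_pos":[0,0,0],"gripper":0},{"angular":[0,0,0],"delta_pos":[0,0,0],"gripper":0}]'
```

```text
time: 27.7
tool_pos: [0.4034, 0.1408, 0.0357]
tool_rot: [0.0, 0.76, 0.65, 0.0]
contact_force: [-0.2, -0.3, -1.0]
gripper_width: 0.388
```

```bash
python3 -m crank '[{"angular":[0,0,0],"delta_pos":[0,0,0.03],"gripper":0},{"angular":[0,0,0],"delta_pos":[0,0,0],"gripper":0},{"angular":[0,0,0],"delta_pos":[0,0,0],"gripper":0}]'; python3 -c "
from plant import *
for i in range(1): print(state()['contact_force'],state()['tool_pos'])"
```

```text
time: 28.08
tool_pos: [0.4035, 0.1408, 0.0356]
tool_rot: [-0.0, 0.76, 0.65, -0.0]
contact_force: [-4.7, -0.8, 8.1]
gripper_width: 0.389
[-4.6513071  -0.84399393  8.07619947] [0.40347239 0.14081999 0.0356481 ]
```

```bash
python3 -m crank '[{"angular":[0,0,0],"delta_pos":[0,0,0],"gripper":0.45},{"angular":[0,0,0],"delta_pos":[0,0,0],"gripper":0.5},{"angular":[0,0,0],"delta_pos":[0,0,0],"gripper":0.55},{"angular":[0,0,0],"delta_pos":[0,0,0],"gripper":0.55},{"angular":[0,0,0],"delta_pos":[0,0,-0.3],"gripper":0.55},{"angular":[0,0,0],"delta_pos":[0,0,-0.6],"gripper":0.55},{"angular":[0,0,0],"delta_pos":[0,0,-1],"gripper":0.55},{"angular":[0,0,0],"delta_pos":[0,0,-1],"gripper":0.6},{"angular":[0,0,0],"delta_pos":[0,0,-1],"gripper":0.7},{"angular":[0,0,0],"delta_pos":[0,0,-1],"gripper":0.7},{"angular":[0,0,0],"delta_pos":[0,0,0],"gripper":0.7}]'
python3 - <<'E'
from h import *
T,f=snap("wrist","w17");print(T.round(4))
np.set_printoptions(precision=4,suppress=True)
for t,z in [("module",.002),("tray",0),("picker",.003),("hook",.008)]:
    r=landmark_of("wrist",t);print(t,[(q['conf'],onz("wrist",q['pixel'],z,T)) for q in r[:1]])
T,f=snap("side","s17")
for t,z in [("module",.002),("tray",0),("picker",.003),("hook",.008),("screw_tin",0),("stopwatch",0),("parts_case",0),("cutter",0),("driver",0),("gauge_block",0)]:
    r=landmark_of("side",t);print(t,[(q['conf'],onz("side",q['pixel'],z,T)) for q in r[:1]])
E
```

```text
time: 29.45
tool_pos: [0.4052, 0.1411, 0.1852]
tool_rot: [0.002, 0.76, 0.65, 0.003]
contact_force: [0.8, 1.0, -0.9]
gripper_width: 0.699
[[ 0.1539  0.9881  0.0067  0.4052]
 [ 0.9881 -0.1539  0.0011  0.1411]
 [ 0.0021  0.0064 -1.      0.1852]
 [ 0.      0.      0.      1.    ]]
module [(0.81, array([0.4002, 0.1418, 0.002 ]))]
tray []
picker [(0.72, array([ 0.3994, -0.0775,  0.003 ]))]
hook []
module [(0.86, array([0.3998, 0.1385, 0.002 ]))]
tray [(0.81, array([0.4047, 0.1512, 0.    ]))]
picker [(0.78, array([ 0.4125, -0.0726,  0.003 ]))]
hook [(0.93, array([ 0.4097, -0.2447,  0.008 ]))]
screw_tin [(0.75, array([0.7281, 0.1144, 0.    ]))]
stopwatch [(0.72, array([0.715 , 0.0124, 0.    ]))]
parts_case [(0.82, array([0.7059, 0.3363, 0.    ]))]
cutter [(0.6, array([ 0.7091, -0.1022,  0.    ]))]
driver [(0.64, array([0.4988, 0.3798, 0.    ]))]
gauge_block [(0.9, array([0.7089, 0.2046, 0.    ]))]
```

View pics/w17.png

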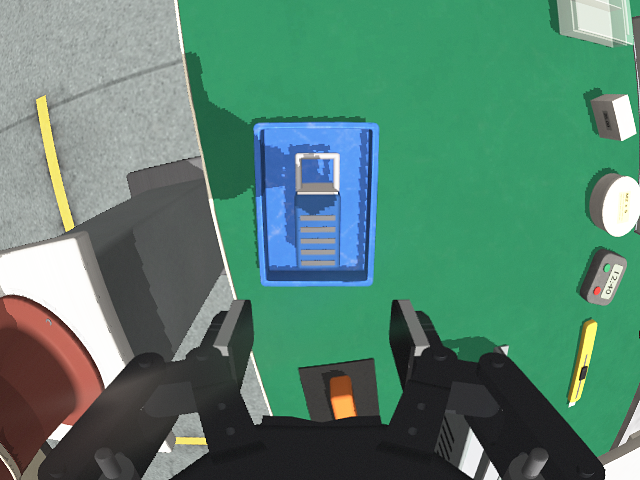

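View pics/s17.png

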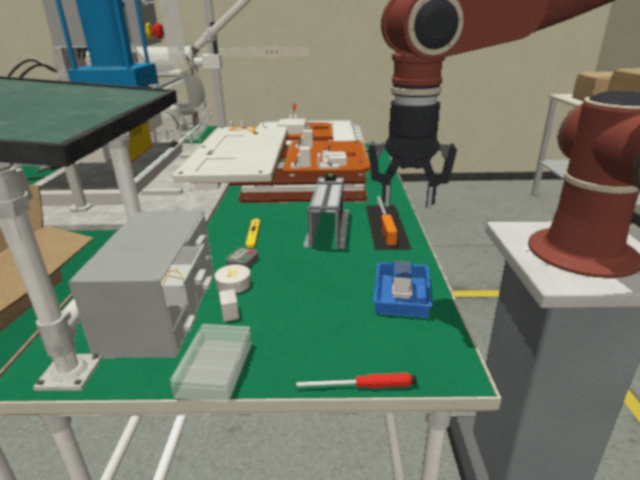

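```bash
python3 -m crank '[{"angular":[0,0,0],"delta_pos":[0,0,0],"gripper":0.7},{"angular":[0,0,0],"delta_pos":[0,0,0],"gripper":0.7}]'; python3 -c "
from plant import *
print(job_done())"
```

```text
time: 30.5
tool_pos: [0.4034, 0.1408, 0.1817]
tool_rot: [0.0, 0.76, 0.65, 0.0]
contact_force: [-0.7, 0.5, 0.0]
gripper_width: 0.703
the job is handed in; nothing more can be done
None
```

The job is done and handed in at about 30.5 s. I caught the module's loop with the pull hook and drew the module about 70 mm clear of the bay. I put the hook back upright on its pad, then set the module down in the tray.

Last checks:
- **Module:** the pictures show it upright and flat on the tray floor, clear of the walls. I lowered it until the wrist force showed contact (about 8 N) before opening the fingers.
- **Pull hook:** the wrist camera puts it within about 2 mm of where I first found it. The side camera's network read about 13 mm further out in x; its earlier fixes also differed from the wrist camera's, so I put that down to its accuracy.
- **Tray and other things:** they look unmoved, within the networks' scatter of up to about 12 mm. In the last check the wrist camera did not report the tray or the hook tip, but the side camera found both.

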